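# Sweep loose vial caps into the waste tray

### The arm

A 6-joint arm with a two-finger parallel gripper is mounted at the origin on the work surface. World frame = base frame: x ahead of the robot, y to its left, z up, the work surface at z = 0. Lengths are in m, angles in degrees, forces in N, time in s.
With the tool pointing down it reaches from about 0.275 to 0.85 m from the base axis. Payload 5.2 kg.
Tool frame: the origin (TCP) lies midway between the tips of the shut fingers; the grasp point (between the pads) lies 19 mm behind it; z points along the fingers, y is the direction in which the jaws open and shut (so a half turn about z gives the same grasp; the last joint's range is limited). The gripper opens to 85 mm and grips with 20 to 120 N. Pads are 22 mm wide; open, the fingers measure 114 mm over their backs; the gripper's body (76 mm by 85 mm) begins 54 mm behind the grasp point. The pads swing forward as they close: fully open they stand 13 mm farther back than shut.
Start: joints at [52.781, 14.817, 87.949, -0, 77.235, -11.62], TCP at [0.238, 0.496, 0.21] pointing down, gripper open.
Joint ranges: [-179.93, 179.93], [-52.35, 119.4], [10.71, 147.94], [-69.91, 249.91], [12.55, 155.21], [-178.61, 178.61]. Speed limits (degrees/s): [147.25, 147.25, 180, 180, 180, 180].

### API

Orientations are given as [roll, pitch, yaw] about the fixed x, y, z axes, in that order (R = Rz(yaw) Ry(pitch) Rx(roll)).
In Python, from cell import env, fingers, planner, monitor, vision, ticket gives the robot as it stands. The module is installed in compiled form; this text tells all that it offers. Calls block until the motion is done:
- env.goto(position, orientation): joint-space move of the TCP to a pose.
- env.move_l(position, vel=0.15, rotation=None, contact_N=None): straight line of the TCP; rotation=None keeps the orientation; vel is the mean speed in m/s. With contact_N (N) it stops when the force on the tool has changed by that much, and returns True; else False.
- env.goto_joints(angles): joint-space move.
- fingers.move_gripper(opening, newtons=None): finger opening in m; newtons is the grip in N (None keeps the last); returns when the fingers have stopped.
- env.dwell(seconds).
- planner.ik(position, orientation): joint angles nearest the present ones, or None.
- monitor.sense(): the state.
- vision.snapshot(name): name is "scene" or "top" or "wrist"; returns a dict with "img" (480x640x3 uint8, blue, green, red), "camera_matrix" (3x3 intrinsics, pixels), "R" (3x3) and "t" (3): a world point X has camera coordinates R X + t. Camera axes: x right, y down, z forward; pixel columns grow to the right and rows downward; lengths in m; the calibration is good to about 2 mm. A picture is of the moment at which its call begins. There is no depth.
A pose or a line that the arm cannot do raises env.Unreachable and nothing moves.
- ticket.finish_job(): hands the job in, once; it reports no verdict.
The state is a dict: "t": time; "joint_pos": joint angles; "joint_velocities": joint speeds; "tau": joint torques, N m; "tcp_pos": TCP position; "ee_rot": TCP orientation; "contact_force": force on the tool from outside, world axes, zero at the start; "ft_torque": the same for the moment, N m; "width": finger opening in m.
Only numpy, scipy, OpenCV 4.12 (cv2) and the standard library are available. Lean on these libraries where they do the work, as an engineer would, in place of code of your own. Each camera call takes 0.05 s, during which the arm holds its last target.

### The job

Sweep the three loose vial caps across the raised white board with the closed fingers and over its open side edge, down into the empty steel waste tray beside it. Only push the caps: do not pinch, lift or press down on them, and leave the two capped vials standing where they are on the board.

Things in the scene. Friction and masses are not known exactly. Their poses are not given: they have to be found in the camera images.
- cap1_center (a point): Loose black plastic screw cap, a ribbed disc 22 mm in diameter and 12 mm high, about 15 g, lying flat on the smooth board, where it slides easily. This point is its centre, 6 mm above its underside. The three loose caps and the two vials stand in five rows, one in each row, in any order; the rows run along the board's y axis and lie about 50 mm apart along its x axis.
- cap2_center (a point): Loose black plastic screw cap, a ribbed disc 22 mm in diameter and 12 mm high, about 15 g, lying flat on the smooth board, where it slides easily. This point is its centre, 6 mm above its underside.
- cap3_center (a point): Loose black plastic screw cap, a ribbed disc 22 mm in diameter and 12 mm high, about 15 g, lying flat on the smooth board, where it slides easily. This point is its centre, 6 mm above its underside.
- vial1: Bystander: a capped amber glass vial standing upright on the board among the loose caps, 21 mm in diameter (its cap 22 mm, the same black kind), 55 mm high in all, 35 g. Origin at the centre of its underside, z up. It stays where it is.
- vial2: Bystander: a capped amber glass vial standing upright on the board among the loose caps, 21 mm in diameter (its cap 22 mm, the same black kind), 55 mm high in all, 35 g. Origin at the centre of its underside, z up. It stays where it is.
- board: Raised white board fixed to the bench, 290 mm (its x) by 220 mm (its y), flat top 40 mm above the bench. Rims 6 mm thick stand 8 mm above the top along the near and far edges (x), 278 mm apart. The side edges at y = +110 and -110 mm are open and rounded over, radius 8 mm (the flat ends at 102 mm). Origin at the centre of its underside, z up; its axes lie within 0.12 rad of the world's.
- tray: Empty open-topped steel waste tray, fixed to the bench, 290 mm (its x, parallel to the board's x) by 120 mm (its y), 24 mm high, walls and floor 3 mm thick. It stands close (2 mm) beside one open side edge of the board, on the left or on the right, its centre 172 mm from the board's centre along the board's y; its rim is 16 mm lower than the board's top, so that caps pushed over the edge drop in. Origin at the centre of its underside, z up.
- rack: Bystander: grey plastic vial rack, fixed, 290 mm by 120 mm, 30 mm high, on the other side of the board at the same distance, filled with capped vials whose caps reach 60 mm above the bench. Origin at the centre of its underside, z up. Nothing goes there.
Not all that is in view belongs to the job. Leave any orange look-alike of the part that bears cap3_center alone. What is shaped like the part that bears cap2_center but green is not meant.

How it is judged (in metres and radians):
At the end, for the whole second after the job is handed in: All three caps lie at rest (under 0.03 m/s) inside the waste tray: each cap's centre within its walls (140 mm along and 56 mm across from the tray's centre) and lower than 36 mm above the bench, below the board's top. Both vials stand upright (within 0.1 rad) within 20 mm of where they started (x of cap1_center in the frame of tray between -0.14 and 0.14 m and y of cap1_center in the frame of tray between -0.056 and 0.056 m and z of each of cap1_center, cap2_center, cap3_center in the frame of tray below 0.036 m and linear speed of each of cap1, cap2, cap3 below 0.03 m/s and x of cap2_center in the frame of tray between -0.14 and 0.14 m and y of cap2_center in the frame of tray between -0.056 and 0.056 m and x of cap3_center in the frame of tray between -0.14 and 0.14 m and y of cap3_center in the frame of tray between -0.056 and 0.056 m and distance of each of vial1, vial2 from where it was at the start of the episode below 0.02 m and angle between each of vial1, vial2's own z axis and vertical below 0.1 rad); the robot touches nothing.
It fails at once if a cap is lifted: its centre rises more than 16 mm above where a cap lies on the board (height (world z) of any of cap1_center, cap2_center, cap3_center above 0.062 m).
It fails at once if a cap is pinched or pressed hard: the fingers load it with more than 12 N (contact force between the fingers and cap1 above 12 N or contact force between the fingers and cap2 above 12 N or contact force between the fingers and cap3 above 12 N).
It fails at once if a standing vial is shifted more than 20 mm or tipped more than 0.4 rad ((distance of vial1 from where it was at the start of the episode above 0.02 m or angle between vial1's own z axis and vertical above 0.4 rad) or (distance of vial2 from where it was at the start of the episode above 0.02 m or angle between vial2's own z axis and vertical above 0.4 rad)).
It also fails if it takes over 51 s, if anything falls off the work surface, if the arm or the gripper's body presses on something with over 40 N, if the wrist force passes 120 N, or if a joint passes its speed limit or range.

## Working session

There is one attempt and no reset: what is moved stays moved. The work goes in short steps, each a Python script; the robot and the scene stay as the last script left them, time stands still between calls to the robot, and variables do not carry over. Pictures are saved under pics/ and viewed, and the job is handed in when it is done.

```bash
mkdir -p pics
python3 - <<'E'
from cell import env, fingers, planner, monitor, vision, ticket
import cv2,pickle
d={}
for n in("top","scene"):
    s=vision.snapshot(n); d[n]=s; cv2.imwrite(f"pics/{n}0.png",s["img"]); print(n,s["camera_matrix"],s["R"],s["t"])
pickle.dump(d,open("s0.pkl","wb"))
st=monitor.sense(); print(st["t"],st["tcp_pos"],st["ee_rot"],st["width"])
E
```

```text
top [[474.71164881   0.         317.44955265]
 [  0.         474.71164881 234.98189586]
 [  0.           0.           1.        ]] [[ 0.00357871 -0.99981813 -0.01873252]
 [-0.99771478 -0.002306   -0.06752703]
 [ 0.06747155  0.01893137 -0.99754157]] [0.02792178 0.63097043 0.66455136]
scene [[617.3331518    0.         318.21633061]
 [  0.         617.3331518  240.10967946]
 [  0.           0.           1.        ]] [[ 0.79177302  0.6108017   0.00409524]
 [ 0.37388241 -0.47933453 -0.79400904]
 [-0.48301908  0.63020607 -0.60789216]] [-0.51818202 -0.16653244  1.10568914]
0.1 [0.23731904 0.49561088 0.20916418] [-1.79906774e+02 -1.89872470e-02  1.54399843e+02] 0.0852943883029278
```

View pics/top0.png

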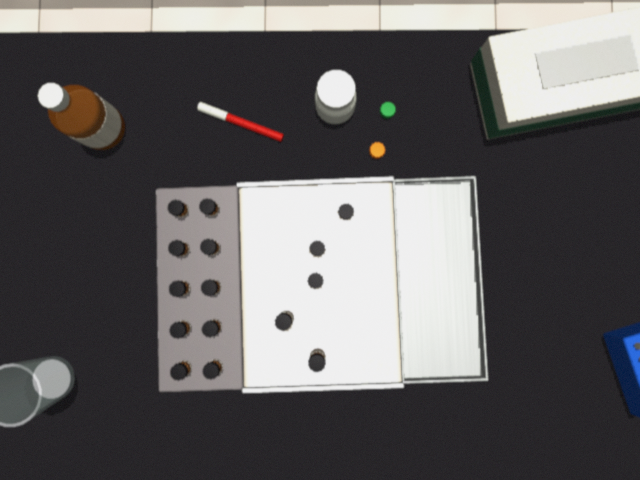

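View pics/scene0.png

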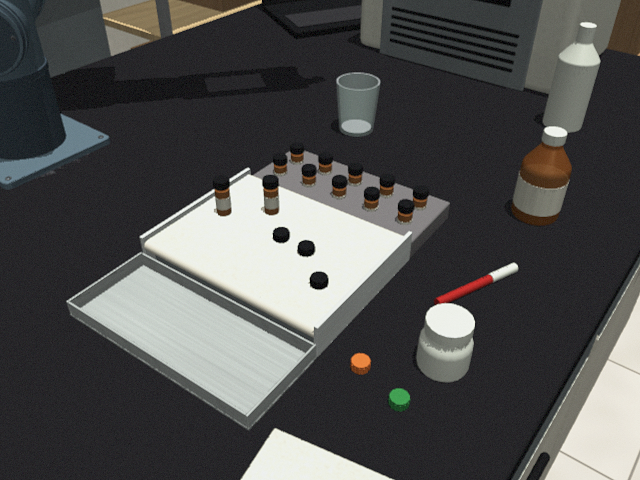

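The top view has the tray on the right (-y) and the rack on the left. The three loose caps are at about (346,211), (317,248) and (315,281). The vials are at (284,320) and (317,361), and the scene view shows both as tall and amber. The orange (377,150) and green (388,109) discs are off the board, so I'll leave them alone.

```bash
cat > h.py <<'E'
import numpy as np,cv2,pickle
def ray(s,uv):
    K,R,t=s["camera_matrix"],s["R"],s["t"]
    return -R.T@t, R.T@np.linalg.solve(K,[uv[0],uv[1],1])
def onz(s,uv,z):
    o,d=ray(s,uv); return o+d*(z-o[2])/d[2]
def tri(a,ua,b,ub):
    o1,d1=ray(a,ua);o2,d2=ray(b,ub)
    A=np.c_[d1,-d2];l=np.linalg.lstsq(A,o2-o1,rcond=None)[0]
    p,q=o1+l[0]*d1,o2+l[1]*d2
    return (p+q)/2,np.linalg.norm(p-q)
def blobs(img,box,thr=75,amin=60,amax=900):
    x0,y0,x1,y1=box
    m=(img.max(2)<thr).astype(np.uint8)[y0:y1,x0:x1]
    n,l,st,c=cv2.connectedComponentsWithStats(m)
    return [(c[i]+[x0,y0],st[i]) for i in range(1,n) if amin<st[i][4]<amax]
E
python3 - <<'E'
from h import *
np.set_printoptions(precision=4,suppress=True)
d=pickle.load(open("s0.pkl","rb"));T,S=d["top"],d["scene"]
bt=blobs(T["img"],(248,190,390,385))
for c,s in bt: print("top",c,s,onz(T,c,.052),onz(T,c,.095))
bs=blobs(S["img"],(200,165,345,300))
for c,s in bs: print("scene",c,s,onz(S,c,.046))
# board outline
m=(T["img"].min(2)>225).astype(np.uint8); 
n,l,st,c=cv2.connectedComponentsWithStats(m)
for i in range(1,n):
    if st[i][4]>3000:
        r=cv2.minAreaRect(np.argwhere(l==i)[:,::-1].astype(np.float32)); print(st[i],r,cv2.boxPoints(r).tolist())
cv2.imwrite("pics/crop_top.png",cv2.resize(T["img"][170:400,150:495],None,fx=2.3,fy=2.3,interpolation=cv2.INTER_CUBIC))
E
```

```text
top [345.1939 211.1837] [92 15 12 13 98] [ 0.6619 -0.0091  0.052 ] [ 0.6569 -0.0074  0.095 ]
top [316.2778 248.5926] [ 63  53  12  12 108] [0.61   0.0308 0.052 ] [0.6083 0.0298 0.095 ]
top [314.7983 280.563 ] [ 61  85  13  12 119] [0.5661 0.0326 0.052 ] [0.5673 0.0316 0.095 ]
top [283.4772 320.8223] [ 28 123  16  17 197] [0.5112 0.0752 0.052 ] [0.516  0.0714 0.095 ]
top [316.5263 361.4928] [ 61 163  15  18 209] [0.4568 0.0298 0.052 ] [0.4652 0.029  0.095 ]
scene [308.7233 170.3208] [102   0  15  12 159] [0.4921 0.186  0.046 ]
scene [270.1176 181.7843] [ 63  10  16  15 204] [0.467 0.124 0.046]
scene [338.3813 181.4062] [132  10  13  14 160] [0.5474 0.1883 0.046 ]
scene [280.7033 234.4928] [ 73  62  16  16 209] [0.5654 0.033  0.046 ]
scene [305.758  247.9635] [ 98  75  17  16 219] [0.61   0.0309 0.046 ]
scene [318.4767 280.0814] [110 107  18  17 258] [ 0.6617 -0.0091  0.046 ]
scene [218.2238 289.7413] [  0 114  40  21 143] [ 0.5778 -0.0966  0.046 ]
[ 491    8  149  112 8435] ((572.931640625, 63.83216857910156), (86.25944519042969, 151.83355712890625), 78.43986511230469) [[489.91180419921875, 36.790775299072266], [638.6654052734375, 6.363895416259766], [655.9514770507812, 90.87356567382812], [507.1978759765625, 121.30044555664062]]
[  242   184   157   202 28190] ((319.2708740234375, 284.21636962890625), (198.1450958251953, 151.91746520996094), 88.11180877685547) [[240.0890350341797, 187.7003936767578], [391.9239807128906, 182.69483947753906], [398.45269775390625, 380.73236083984375], [246.61776733398438, 385.7379150390625]]
[  395   184    82   192 12970] ((436.7862548828125, 278.9859619140625), (189.85250854492188, 74.5983657836914), 87.1844482421875) [[394.8692321777344, 186.00645446777344], [469.3775329589844, 182.34214782714844], [478.7032775878906, 371.9654541015625], [404.1949768066406, 375.6297607421875]]
```

View pics/crop_top.png

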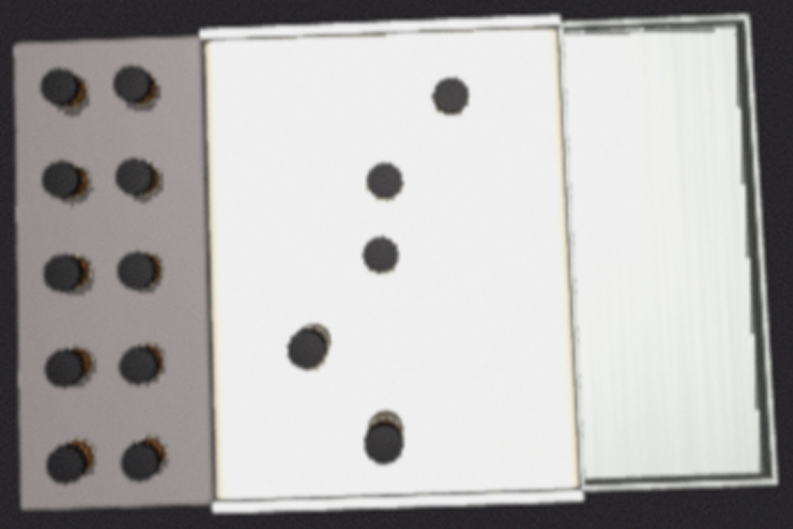

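Both views place the caps to within 1 mm: (0.662,-0.009), (0.610,0.031) and (0.566,0.033). The crop shows flat discs there and taller amber vials at (0.516,0.071) and (0.465,0.029). Next I'll get the board axes from the rim corners.

Run:
```python
from h import *
np.set_printoptions(precision=4,suppress=True)
T=pickle.load(open("s0.pkl","rb"))["top"]
g=lambda u,v,z:onz(T,(u/2.3+150-.3,v/2.3+170-.3),z)[:2]
fl,fr,nl,nr=g(200,30,.048),g(560,16,.048),g(213,511,.048),g(583,500,.048)
print(fl,fr,nl,nr,[np.linalg.norm(a-b) for a,b in((fl,fr),(nl,nr),(fl,nl),(fr,nr))])
ex=(fl-nl)+(fr-nr);ey=(fl-fr)+(nl-nr)
print(np.degrees([np.arctan2(ex[1],ex[0]),np.arctan2(-ey[0],ey[1])]))
c=(fl+fr+nl+nr)/4;th=(np.arctan2(ex[1],ex[0])+np.arctan2(-ey[0],ey[1]))/2
R=np.array([[np.cos(th),-np.sin(th)],[np.sin(th),np.cos(th)]])
print("c",c,th)
for p in([.6618,-.0091],[.61,.0309],[.5658,.0328],[.516,.0714],[.465,.029]): print(R.T@(np.array(p)-c))
```

```text
[0.7024 0.143 ] [ 0.711  -0.0762] [0.4145 0.131 ] [ 0.4227 -0.0877] [np.float64(0.21945611453295844), np.float64(0.21880972456025863), np.float64(0.28812767877386575), np.float64(0.28854637015027934)]
[2.3389 2.2006]
c [0.5626 0.0275] 0.03961424805618004
[ 0.0976 -0.0405]
[0.0474 0.0015]
[0.0034 0.0052]
[-0.0449  0.0457]
[-0.0975  0.0054]
```

The measured sides (219 × 288 mm) and the object rows (at about -98, -45, 3, 47 and 98 mm) agree with the description. I'll push along board -y, starting with the far cap because its path is shortest.

```bash
cat >> h.py <<'E'
C=np.array([.5626,.0275]);TH=.0396
RB=np.array([[np.cos(TH),-np.sin(TH)],[np.sin(TH),np.cos(TH)]])
W=lambda x,y,z:[*(C+RB@[x,y]),z]
B=lambda p:RB.T@(np.array(p)[:2]-C)
ROT=[180,0,90+np.degrees(TH)]
E
python3 - <<'E'
from cell import env, fingers, planner, monitor, vision, ticket
from h import *
np.set_printoptions(precision=4,suppress=True)
fingers.move_gripper(0)
x,y=.0976,-.0405
for z,yy in((.12,y+.034),(.044,y+.034),(.044,-.125)): print(planner.ik(W(x,yy,z),ROT))
env.goto(W(x,y+.034,.13),ROT)
env.move_l(W(x,y+.034,.07),vel=.2)
s=monitor.sense();print(s["t"],B(s["tcp_pos"]),s["tcp_pos"],s["ee_rot"],s["width"])
for n in("wrist","scene"): cv2.imwrite(f"pics/{n}1.png",vision.snapshot(n)["img"])
E
```

```text
[-7.4953 29.7937 78.3545  0.     71.8518 -9.7642]
[-7.4953 33.9311 82.8258 -0.     63.2431 -9.7642]
[-17.5015  34.8973  81.0374   0.      64.0653 -19.7704]
3.5917 [ 0.0974 -0.0058] [0.6602 0.0256 0.07  ] [-179.948    -0.0125   92.3255] -0.00042643897812236664
```

View pics/wrist1.png

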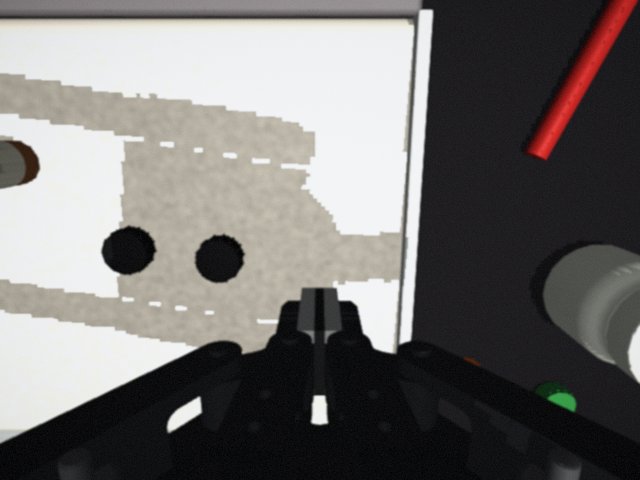

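View pics/scene1.png

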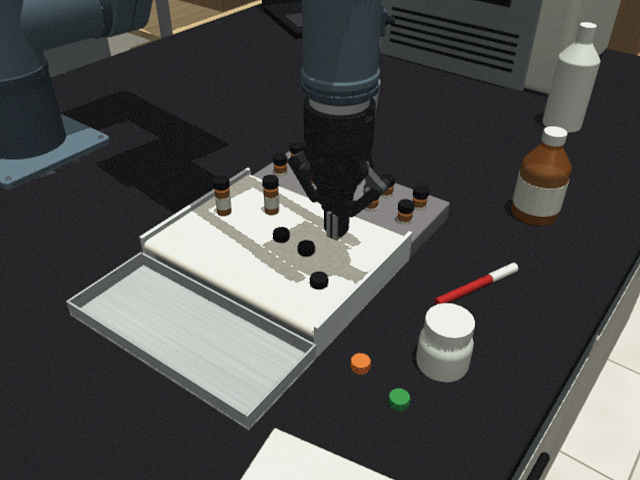

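The wrist view at about (320,310) shows the closed fingers, with their linkage splayed along the jaw axis. That's fine for the two far rows. For the row beside the vial I'll turn the tool 90°. Now the first sweep.

```bash
cat >> h.py <<'E'
def sweep(x,y,rot,off,yend=-.13):
    from cell import env,monitor
    env.goto(W(x,y+off,.12),rot)
    if env.move_l(W(x,y+off,.044),vel=.1,contact_N=6):
        print("touch",monitor.sense()["tcp_pos"]); return False
    s=monitor.sense();print(s["t"],B(s["tcp_pos"]),s["tcp_pos"][2])
    env.move_l(W(x,yend,.044),vel=.08)
    s=monitor.sense();print(s["t"],B(s["tcp_pos"]),s["tcp_pos"][2],s["contact_force"])
    env.move_l(W(x,yend,.12),vel=.15)
    return True
E
python3 - <<'E'
from cell import env, fingers, planner, monitor, vision, ticket
from h import *
np.set_printoptions(precision=4,suppress=True)
x,y=.0976,-.0405
print(sweep(x,y,ROT,.034))
for n in("top","scene"): cv2.imwrite(f"pics/{n}2.png",vision.snapshot(n)["img"])
E
```

```text
4.9167 [ 0.0981 -0.0066] 0.044510200833287814
6.6083 [ 0.0976 -0.1294] 0.04397745547074262 [-0.3856  0.1923  0.9688]
True
```

View pics/scene2.png

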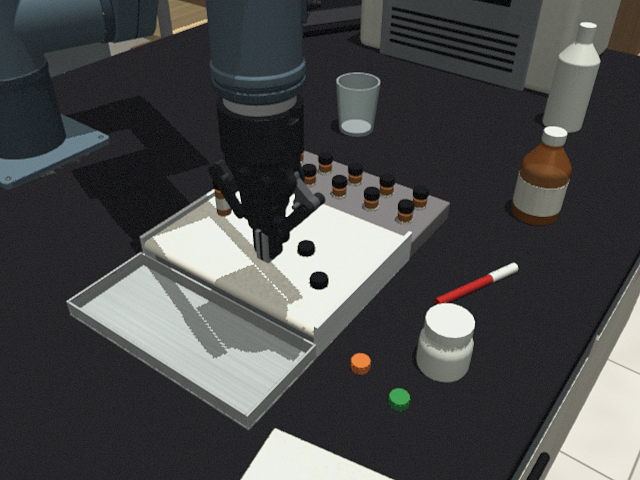

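The cap at (318,280) hasn't moved. I'll project the reported TCP into this view to see whether the fingers are where the state says.

Run:
```python
from h import *
from cell import monitor
d=pickle.load(open("s0.pkl","rb"))
def pr(s,X):
    c=s["R"]@X+s["t"];p=s["camera_matrix"]@c;return p[:2]/p[2]
X=np.array(monitor.sense()["tcp_pos"]);print(monitor.sense()["t"],X,B(X),monitor.sense()["joint_pos"])
for n in d: print(n,pr(d[n],X), pr(d[n],np.array([.6602,.0256,.07])))
```

```text
7.3667 [ 0.66422214 -0.09815049  0.1182973 ] [ 0.09656801 -0.12957517] [-1.79041857e+01  3.10200838e+01  7.65232827e+01  3.18228357e-04
  7.26263811e+01 -2.01756964e+01]
top [419.0876582  203.17697439] [319.95597522 210.86108993]
scene [269.16374159 273.22518462] [334.83515732 250.2200469 ]
```

View pics/top2.png

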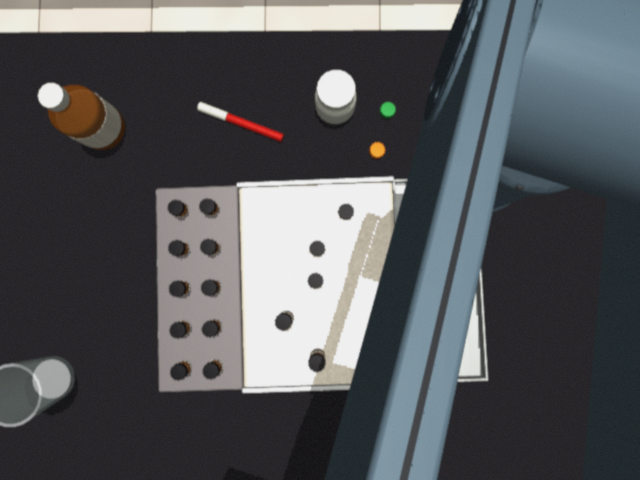

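Run:
```python
import cv2
a=cv2.imread("pics/scene2.png");b=cv2.imread("pics/scene1.png")
cv2.circle(a,(269,273),1,(0,0,255),-1);cv2.circle(b,(335,250),1,(0,0,255),-1)
cv2.imwrite("pics/c2.png",cv2.hconcat([cv2.resize(i,None,fx=3,fy=3,interpolation=cv2.INTER_CUBIC) for i in (a[160:300,205:335],b[160:300,270:400])]))
```

```text
(no output)
```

View pics/c2.png

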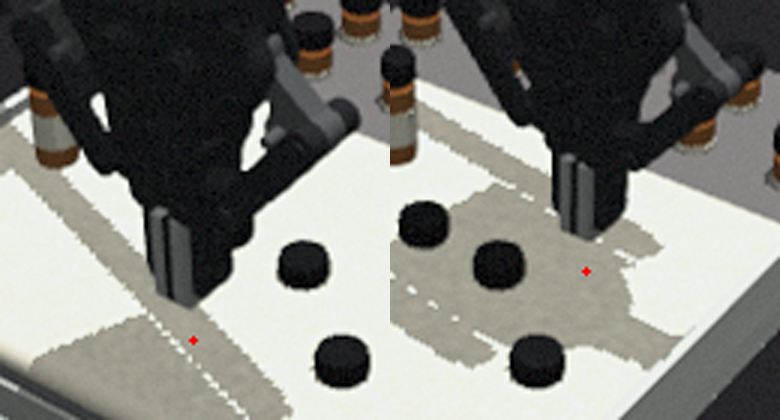

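The scene crop shows the fingertips about 12 px above the projected TCP, so they are roughly 15–19 mm higher than reported. The fingers passed over the cap without touching it. I'll measure the real tip height with a gentle touch on the bare board behind this cap.

Run:
```python
from cell import env, fingers, planner, monitor, vision, ticket
from h import *
np.set_printoptions(precision=4,suppress=True)
x,y=.0976,-.0405
env.move_l(W(x,.0,.09),vel=.25)
env.move_l(W(x,.0,.045),vel=.15)
print(env.move_l(W(x,.0,.016),vel=.025,contact_N=4))
s=monitor.sense();print(s["t"],B(s["tcp_pos"]),s["tcp_pos"],s["contact_force"],s["width"])
cv2.imwrite("pics/scene3.png",cv2.resize(vision.snapshot("scene")["img"][160:300,240:440],None,fx=4,fy=4))
```

```text
True
9.4583 [0.0974 0.    ] [0.6599 0.0314 0.0187] [-0.2454 -0.4792  5.0708] -0.0002541674471567686
```

View pics/scene3.png

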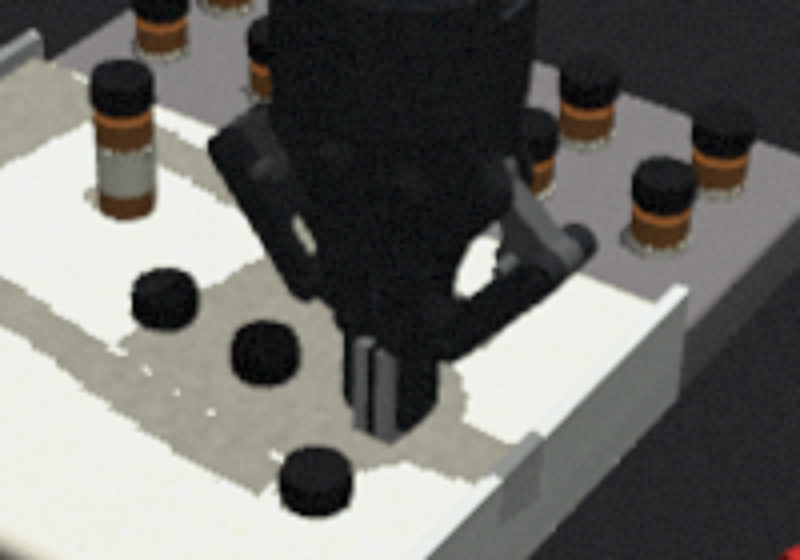

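Contact came at TCP z=0.0187 on the 0.040 board, so the tips sit about 21 mm above the reported TCP. That means sweeping at z≈0.0225. Before working near a vial I'll find how low and wide the linkage reaches.

Run:
```python
from h import *
S=pickle.load(open("s0.pkl","rb"))["scene"]
n=np.array([-np.sin(TH),np.cos(TH),0]);p0=np.array(W(.0976,0,0))
for nm,u in dict(knR=(595,240),knRlow=(575,262),armRlow=(455,360),knLtop=(212,140),linkLlow=(305,298),bodyR=(530,130),bodyL=(275,130),tip=(385,440)).items():
    o,d=ray(S,(240+u[0]/4,160+u[1]/4)); X=o+d*(n@(p0-o))/(n@d); print(nm,(B(X)[0]-.0976).round(4),X[2].round(4))
```

```text
knR 0.0671 0.1404
knRlow 0.0614 0.1304
armRlow 0.0235 0.0775
knLtop -0.0679 0.1221
linkLlow -0.0324 0.0766
bodyR 0.0439 0.1683
bodyL -0.0437 0.135
tip -0.001 0.0338
```

```bash
sed -i 's/\.044/.0225/g; s/,\.12)/,.10)/g' h.py
python3 - <<'E'
from cell import env, fingers, planner, monitor, vision, ticket
from h import *
np.set_printoptions(precision=4,suppress=True)
x=.0976
env.move_l(W(x,0,.0225),vel=.05)
env.move_l(W(x,-.135,.0225),vel=.08)
s=monitor.sense();print(s["t"],B(s["tcp_pos"]),s["tcp_pos"][2],s["contact_force"])
env.move_l(W(x,-.135,.10),vel=.2)
cv2.imwrite("pics/scene4.png",vision.snapshot("scene")["img"])
E
```

```text
11.6 [ 0.0976 -0.1345] 0.022512828887964464 [1.1091 0.1744 0.0899]
```

View pics/scene4.png

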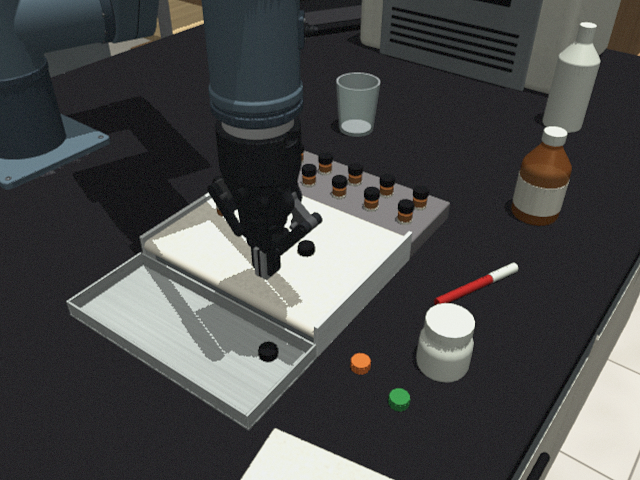

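The first cap lies in the tray at (268,351). Now the second, in row x=+47 mm.

Run:
```python
from cell import env, fingers, planner, monitor, vision, ticket
from h import *
np.set_printoptions(precision=4,suppress=True)
print(sweep(.0474,.0015,ROT,.034,-.135))
env.move_l(W(.09,-.135,.12),vel=.2)
for n in("top","scene"): cv2.imwrite(f"pics/{n}5.png",vision.snapshot(n)["img"])
print(monitor.sense()["t"])
for dy in(0,90,-90):
    r=ROT.copy();r[2]+=dy;print(planner.ik(W(.0034,.045,.10),r))
```

```text
13.8583 [0.0481 0.0353] 0.02308454101976127
16.1417 [ 0.0474 -0.1346] 0.022485082415056847 [0.2028 0.6037 0.0974]
True
17.2917
[-3.8993 22.1727 93.8549 -0.     63.9724 -6.1682]
[ -3.8993  22.1727  93.8549   0.      63.9724 -96.1682]
[-3.8993 22.1727 93.8549 -0.     63.9724 83.8318]
```

View pics/scene5.png

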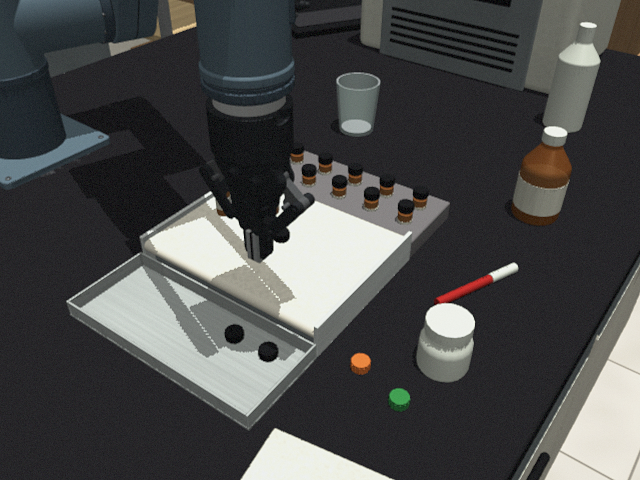

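Two caps are in the tray, at (268,351) and (234,334). For the third cap, in the row next to a vial, I'll turn the tool 90° and stop partway for a check.

Run:
```python
from cell import env, fingers, planner, monitor, vision, ticket
from h import *
np.set_printoptions(precision=4,suppress=True)
r=ROT.copy();r[2]-=90
x,y=.0034,.0052+.038
env.goto(W(x+.01,y,.11),r)
t=env.move_l(W(x,y,.0225),vel=.08,contact_N=4)
s=monitor.sense();print(t,s["t"],B(s["tcp_pos"]),s["tcp_pos"][2])
if not t:
    env.move_l(W(x,-.045,.0225),vel=.07)
s=monitor.sense();print(s["t"],B(s["tcp_pos"]),s["tcp_pos"][2],s["contact_force"])
cv2.imwrite("pics/scene6.png",cv2.resize(vision.snapshot("scene")["img"][150:350,170:430],None,fx=3,fy=3))
```

```text
False 20.1417 [0.004  0.0431] 0.02308267799608959
21.55 [ 0.0033 -0.0445] 0.022469792413922753 [-0.6748 -0.0384  0.0749]
```

View pics/scene6.png

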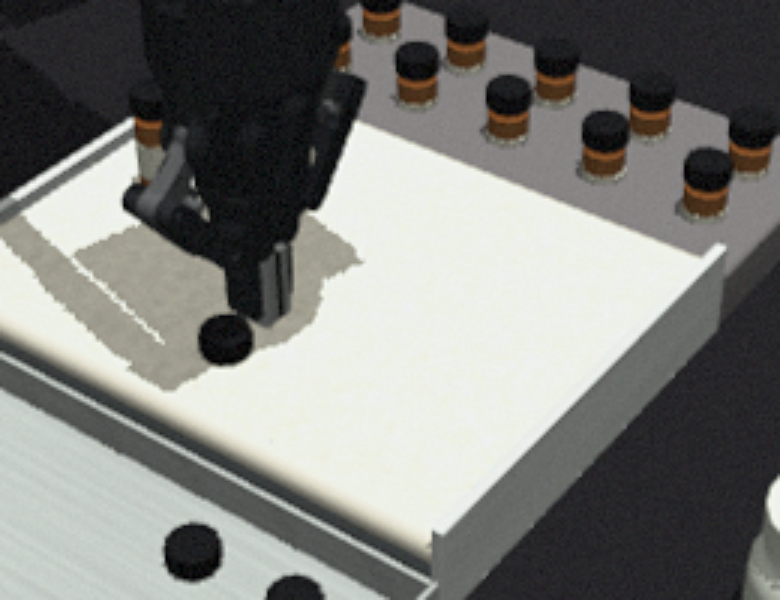

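The cap, at crop (226,338), rides ahead of the fingers. I'll check how well it is centred.

Run:
```python
from h import *
S=pickle.load(open("s0.pkl","rb"))["scene"]
print(B(onz(S,(170+226/3,150+339/3),.046)))
```

```text
[ 0.00377802 -0.06762264]
```

The cap is centred to within 0.5 mm, so I'll finish the sweep and pull clear.

Run:
```python
from cell import env, fingers, planner, monitor, vision, ticket
from h import *
np.set_printoptions(precision=4,suppress=True)
x=.0034
env.move_l(W(x,-.135,.0225),vel=.08)
env.move_l(W(x,-.135,.12),vel=.2)
env.goto([.238,.496,.21],[180,0,92.27])
T=vision.snapshot("top");S=vision.snapshot("scene")
cv2.imwrite("pics/top7.png",T["img"]);cv2.imwrite("pics/scene7.png",S["img"])
print(monitor.sense()["t"])
tc=np.array([0,-.172])
for c,s in blobs(T["img"],(404,188,465,368),amin=50): print("tray",c,s[2:],B(onz(T,c,.015))-tc)
for c,s in blobs(T["img"],(248,190,385,385)): print("board",c,B(onz(T,c,.095)))
for c,s in blobs(S["img"],(80,275,300,400),amin=80): print("scene",c,s[2:],B(onz(S,c,.009))-tc)
```

```text
26.0833
tray [412.8692 211.6615] [ 13  13 130] [0.0977 0.0313]
tray [415.5037 245.7704] [ 14  13 135] [0.0478 0.03  ]
tray [414.4044 276.3824] [ 14  12 136] [0.0036 0.0338]
board [283.4798 320.8636] [-0.0449  0.0457]
board [316.5263 361.4928] [-0.0973  0.0053]
scene [ 87.8269 280.0577] [ 24  16 208] [-0.1718 -0.0095]
scene [245.4055 304.1435] [113  60 439] [0.0253 0.0757]
scene [208.5 316.5] [ 18  18 270] [0.003  0.0328]
scene [233.7931 333.6759] [ 19  19 290] [0.0474 0.0291]
scene [267.619  351.3937] [ 20  20 315] [0.0976 0.0307]
scene [291.9487 391.4579] [ 22  24 273] [0.1551 0.0013]
```

View pics/top7.png

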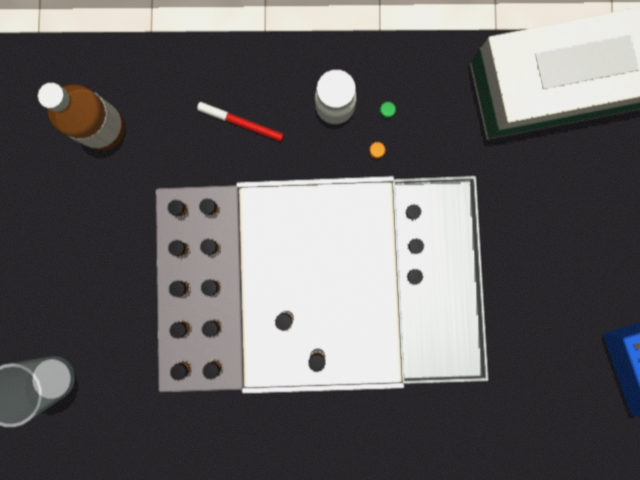

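View pics/scene7.png

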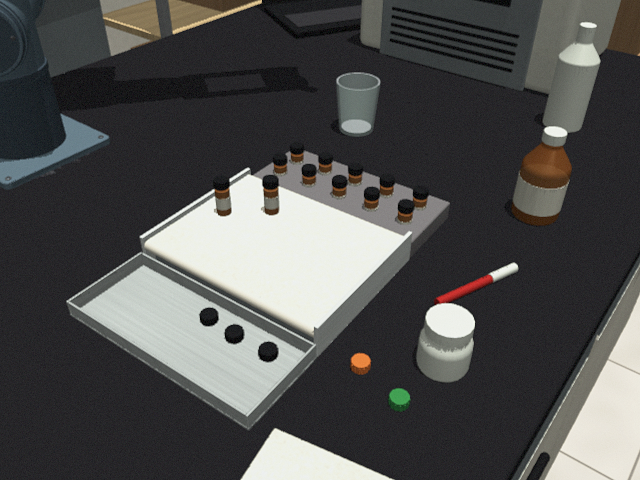

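All three caps lie in the tray, at top-view pixels (413,212), (416,246) and (414,276). Both vials are where they started, and the arm is clear.

Run:
```python
from cell import ticket
print(ticket.finish_job())
```

```text
the job is handed in; nothing more can be done
None
```

I swept all three black caps along the board's -y direction with the closed fingers, over the open edge and into the steel tray. I handed the job in at about 26 s of the 51 s limit. No verdict is reported back.

**Final checks:**
- **Caps:** the top and scene views agree to about 1 mm. The caps lie about 4, 48 and 98 mm along and 29–34 mm across from the tray's centre, inside the 140 mm and 56 mm limits.
- **Vials:** both appear upright and within 1 mm of where they started.
- **Other objects:** the orange and green look-alike caps were not touched, and the arm was parked clear before handing in.

**What went wrong:** the first sweep passed over the far cap without touching it, because the fingertips sit about 21 mm above the reported TCP position. I confirmed this with a light touch of about 5 N on bare board and corrected the height. For the cap beside a vial, I turned the gripper 90° so its linkage stayed clear.

**Not measured:** I could not read the force on individual caps directly. The tool force read after the pushing moves was only about 1 N or less.

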